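Close a chest's two-leaf lid and gauge the seam between the leaves

TASK

We are fitting the two-leaf lid of the plywood stone chest and need to read the seam. Fold the left leaf down first, then the right leaf, whose steel keeper laps over the left one; then take the taper gauge from its rack and, with the blade upright and in line with the seam, slide it down between the two leaf edges, clear of the keeper, until it drags snugly on both. Push gently: the right hinge rail is only finger-tight and its setting must not shift. Finish while still holding the gauge at that depth so it can be read, and leave the other things on the bench where they are.

Things in the scene. Friction and masses are not known exactly. Their poses are not given: they have to be found in the camera images.
- chest: open plywood chest on the bench, 220 mm along its x, 230 mm along y (278 mm over the hinge battens), rim 80 mm high; does not move. Origin: centre of its underside; x along the seam away from the robot, y left, z up. With the lid shut the keeper lies across the near end of the seam, from x = -97 to -73 mm, 3 mm above the leaves.
- seam (a point): middle of the seam of the shut leaves, level with their tops (94 mm above the bench); axes as the chest's. The seam runs 220 mm along x. Its left edge is 2.5 mm left of this point, its right edge 2.5 to 5.5 mm right of it, as the rail happens to be set: 5 to 8 mm wide, middle up to 1.5 mm to the right. The leaves are 14 mm thick; below them is 75 mm of free depth.
- left_leaf (a joint): angle of the left lid leaf: 0 = shut, flat on the rim; grows as it opens, to 1.95. Stiff friction hinge along the chest's left rim, it stays where it is left; about 3 N at its free edge moves it. It starts open at 1.5 to 1.85, leaning outward to the left.
- right_leaf (a joint): the same for the right leaf, hinged along the right rim, which leans outward to the right when open. It carries the steel keeper at the near end of its free edge.
- left_leaf_hinge (a point): middle of the left leaf's hinge axis, which runs along the chest's x, 119 mm left of the chest's middle and 80 mm above the bench.
- right_leaf_hinge (a point): middle of the right leaf's hinge axis, 119 to 122 mm right of the chest's middle and 80 mm above the bench.
- left_board: the left leaf's plywood board, 220 mm long, 14 mm thick, with an aluminium edge strip; its free edge is 116.5 mm from the hinge axis. Origin on the hinge axis.
- right_board: the same of the right leaf. Origin on the hinge axis.
- rail_mark (a point): point on the right hinge rail, an aluminium strip along the right side of the chest held by three screws in slots. The screws are only finger-tight: about 30 N sideways shifts the rail.
- gauge_grip (a point): centre of the taper gauge's handle, a dark wooden block with two brass rivets, 30 mm along x, 14 mm along y, 50 mm along z. The gauge starts upright, hung by its handle in the rack's slot: handle underside 85 mm and this point 110 mm above the bench. 170 g.
- gauge: the taper gauge; origin at the middle of the blade's tip, 100 mm below gauge_grip, same axes. The steel blade below the handle is 75 mm long, 20 mm wide (along x); its thickness (along y) tapers evenly on both faces from 10 mm at the handle to 2.5 mm at the tip, 1 mm in 10 mm.
- rack: wooden bench rack, 100 mm along its x, 66 mm along its y, 85 mm high, that holds the gauge in a slot 22 x 11.5 mm through the middle of its 10 mm top board; heavy. Origin: centre of its underside; the gauge's axes start parallel to the rack's.
- screwdriver: bystander, to be left alone: screwdriver with red handle, 202 mm long, lying
- polish_tin: bystander, to be left alone: round green tin, 65 mm across, 38 mm high
- tape: bystander, to be left alone: roll of tape, 89 mm across, 24 mm high, lying flat
- collar: bystander, to be left alone: black ring, 26 mm across, 22 mm high

How it is judged:
On the way, in this order (a step that is already met when the one before it is completed fails the run):
1. the left leaf is shut while the right one still stands open (value of joint left_leaf below 0.05 rad and value of joint right_leaf above 0.6 rad), for 0.2 s.
2. both leaves are shut (value of joint each of left_leaf, right_leaf below 0.05 rad), for 0.2 s.
At the end, for the whole second after the job is handed in: both leaves shut (0.05 rad); the gauge, still held and at rest, stands in the seam clear of the keeper, tip over 18 mm below the leaf tops, handle not down on them, upright and in line with the seam (0.1 rad), its blade pressing on both leaf edges with over 0.5 N each (all of step 2 and z of gauge in the frame of seam between -0.073 and -0.018 m and x of gauge in the frame of seam between -0.063 and 0.1 m and angle between gauge's own z axis and vertical below 0.1 rad and angle between the x axis of gauge and the x axis of chest, either way round below 0.1 rad and contact force between gauge and left_board above 0.5 N and contact force between gauge and right_board above 0.5 N and contact force between gauge and the fingers above 1 N and linear speed of gauge below 0.01 m/s); the arm keeps its last pose, push and grip.
It fails at once if the right hinge rail is shifted by more than 2 mm (distance of rail_mark from where it was at the start of the episode above 0.002 m).
It fails at once if the gauge is forced: more than 35 N against a leaf edge (contact force between gauge and left_board above 35 N or contact force between gauge and right_board above 35 N).
It fails at once if a bystander is moved by more than 30 mm (distance of any of screwdriver, polish_tin, tape, collar from where it was at the start of the episode above 0.03 m).
It also fails if it takes over 61 s, if anything falls off the work surface, if the arm or the gripper's body presses on something with over 40 N, if the wrist force passes 120 N, or if a joint passes its speed limit or range.

ROBOT

A 6-joint arm with a two-finger parallel gripper is mounted at the origin on a cart in front of the work surface, level with it; the furniture and walls round the work are solid. World frame = base frame: x ahead of the robot, y to its left, z up, the work surface at z = 0. Lengths are in m, angles in rad, forces in N, time in s.
With the tool pointing down it reaches from about 0.35 to 0.975 m from the base axis. Payload 4.9 kg.
Tool frame: the origin (TCP) lies midway between the tips of the shut fingers; the grasp point (between the pads) lies ctrl.pinch_z behind it (ctrl.pinch_z is the distance from the TCP to the grasp point, in m); z points along the fingers, y is the direction in which the jaws open and shut (so a half turn about z gives the same grasp; the last joint's range is limited). The gripper opens to 85 mm and grips with 20 to 120 N. Pads are 22 mm wide; open, the fingers measure 114 mm over their backs; the gripper's body (76 mm by 85 mm) begins 54 mm behind the grasp point. The pads swing forward as they close: fully open they stand 13 mm farther back than shut.
Start: joints at [1.068, 0.053, 1.613, -0, 1.476, -0.119], TCP at [0.234, 0.58, 0.231] pointing down, gripper open.
Joint ranges: [-3.01, 3.01], [-1.01, 2.22], [0.06, 2.58], [-1.02, 4.17], [0.09, 2.62], [-3.14, 3.14]. Speed limits (rad/s): [2.57, 2.57, 3.14, 3.14, 3.14, 3.14].

INTERFACE

Orientations are given as a 3x3 rotation matrix whose columns are the frame's x, y, z axes.
In Python, from rig import monitor, imaging, close_job, ctrl gives the robot as it stands.
- The arm moves only by the tool drive_tool, never from a script. Its argument "steps" is a list of rows, each an object of numbers: "dx", "dy", "dz": the shift along the tool's x, y, z in m; "rx", "ry", "rz": the turn, a rotation vector about the tool's x, y, z in rad. A call has 1 to 20 rows; each row shifts and turns the commanded pose from where the row before left it, along the tool's axes as they then stand; what a row does not reach is not made up. A row lasts 1/8 s, in which the tool goes at most 62.5 mm and 10.7 degrees, less where a joint would pass 70% of its speed; a pose out of reach is approached as far as the arm can. A call is refused whole if a number of a shift passes 0.0625 or a number of a turn 0.188, either way. A call with a gripper value outside its range is refused whole. "gripper" is the gripper command: -1 is shut, 1 is fully open, values between are in proportion, set as the call begins (left out, the last holds). The fingers move at their own pace and stop on an object; "force" is the grip in N (left out, the last holds). Time passes only in rows, so rows that do not move let the fingers close. It gives the time, the measured TCP pose, the force and the opening at its end, in the units of the state.
- monitor.sense(): the state, without advancing time (a new reading comes with each control period).
- imaging.grab_frame(name): name is "scene" or "top" or "wrist"; returns the picture (420x560x3 uint8, red, green, blue); there is no depth.
- imaging.camera_model(name): a dict with "fx", "fy", "cx", "cy" (pixels), "R" (3x3) and "t" (3): a world point X has camera coordinates R X + t; the wrist camera has in their place "mount" (4x4, takes a point from camera to tool coordinates, whose origin is the TCP and whose axes are the flange's). Camera axes: x right, y down, z forward; pixel columns grow to the right and rows downward; lengths in m; the calibration is good to about 2 mm. A picture is of the moment at which its call begins: read the wrist's pose just before it. camera_model takes no time and is no camera call.
- close_job(): hands the job in, once; it reports no verdict.
The state is a dict: "time_s": time; "joint_positions": joint angles; "qvel": joint speeds; "effort": joint torques, N m; "tool_pos": TCP position; "eef_rot": TCP orientation; "contact_force": force on the tool from outside, world axes, zero at the start; "moment": the same for the moment, N m; "gripper_width": opening from 0.0 (shut) to 1.0 (fully open).
Only numpy, scipy, OpenCV 4.12 (cv2) and the standard library are available. Lean on these libraries where they do the work, as an engineer would, in place of code of your own. Each camera call takes 0.05 s, during which the arm holds its last target. There are 200 camera calls.

## Working session

There is one attempt and no reset: what is moved stays moved. The work goes in short steps, Python scripts to look and compute and a tool call to move; the robot and the scene stay as the last step left them, time stands still between calls to the robot, and variables do not carry over. Pictures are saved under pics/ and viewed, about 8 in all and at most 12, crops included, and the job is handed in when it is done.

Besides the shell and the picture viewer there is one more tool, called after "Call:" as a command line: name --argument value ..., lists and objects as JSON in quotes. drive_tool: Moves the arm, as the interface text tells. Its arguments: {"type":"object","properties":{"steps":{"type":"array","items":{"type":"object","properties":{"dx":{"type":"number"},"dy":{"type":"number"},"dz":{"type":"number"},"rx":{"type":"number"},"ry":{"type":"number"},"rz":{"type":"number"}}}},"gripper":{"type":"number"},"force":{"type":"number"}},"required":["steps"]}

```bash
mkdir -p pics; ls; python3 - <<'E'
from rig import monitor, imaging, ctrl
import cv2,numpy as np
s=monitor.sense();print(s['time_s'],s['tool_pos'],s['eef_rot'],ctrl.pinch_z)
for n in("scene","top"):
    im=imaging.grab_frame(n);cv2.imwrite(f"pics/{n}0.png",im[:,:,::-1]);print(n,imaging.camera_model(n))
print(imaging.camera_model("wrist"))
E
```

```text
pics
0.0 [0.23370774 0.57898263 0.23005578] [[-9.27253389e-01  3.74433053e-01 -1.02072456e-03]
 [ 3.74434351e-01  9.27251633e-01 -1.82347847e-03]
 [ 2.63697905e-04 -2.07302093e-03 -9.99997817e-01]] 0.0187
scene {'fx': 418.0070777236052, 'fy': 418.0070777236052, 'cx': 270.7462432969444, 'cy': 211.8345580192736, 'R': array([[ 0.39213673,  0.91977005, -0.0158695 ],
       [ 0.36135014, -0.16987748, -0.9168248 ],
       [-0.84596386,  0.35378624, -0.39897423]]), 't': array([-0.19206407, -0.1115968 ,  1.53130415])}
top {'fx': 412.01544937856806, 'fy': 412.01544937856806, 'cx': 279.8760117734798, 'cy': 212.1203360491444, 'R': array([[-0.02734073, -0.99959539,  0.00784533],
       [-0.99197462,  0.02616142, -0.123701  ],
       [ 0.1234457 , -0.01116444, -0.99228852]]), 't': array([-0.02322715,  0.56293608,  1.18608523])}
{'fx': 350.87010555290857, 'fy': 350.87010555290857, 'cx': 280.2591752267567, 'cy': 207.88059315158029, 'mount': array([[-6.40154704e-04, -9.57796808e-01, -2.87445412e-01,
         7.19019837e-02],
       [ 9.99998619e-01, -1.05397156e-03,  1.28489363e-03,
         8.56072883e-05],
       [-1.53362630e-03, -2.87444192e-01,  9.57796160e-01,
        -1.42160292e-01],
       [ 0.00000000e+00,  0.00000000e+00,  0.00000000e+00,
         1.00000000e+00]])}
```

View pics/scene0.png

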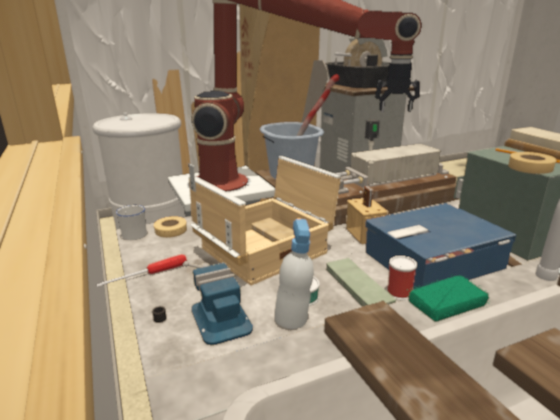

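View pics/top0.png

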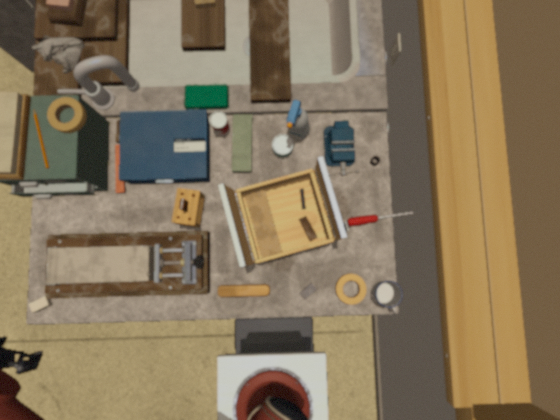

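```bash
python3 - <<'E'
import cv2
im=cv2.imread("pics/top0.png")[140:290,165:365]
cv2.imwrite("pics/topc.png",cv2.resize(im,None,fx=4,fy=4,interpolation=cv2.INTER_CUBIC))
E
```

```text
(no output)
```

View pics/topc.png

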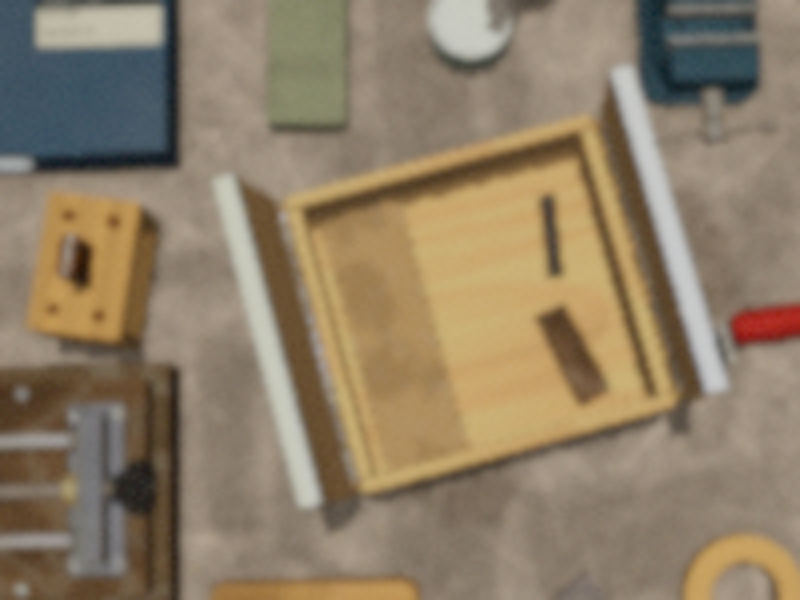

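```bash
cat > h.py <<'E'
import numpy as np
from rig import monitor, imaging, ctrl
def cam(n):
    c=imaging.camera_model(n)
    K=np.array([[c['fx'],0,c['cx']],[0,c['fy'],c['cy']],[0,0,1]])
    if n!='wrist': return K,np.array(c['R']),np.array(c['t'])
    s=monitor.sense();M=c['mount'];R=np.array(s['eef_rot']);
    Rc=R@M[:3,:3];p=R@M[:3,3]+s['tool_pos']
    return K,Rc.T,-Rc.T@p
def cast(C,uv,z):
    K,R,t=C;o=-R.T@t;d=R.T@np.linalg.inv(K)@[uv[0],uv[1],1];return o+d*(z-o[2])/d[2]
def proj(C,X):
    K,R,t=C;p=K@(R@np.array(X)+t);return p[:2]/p[2]
E
python3 - <<'E'
from h import *
C=cam('top')
f=lambda u,z:cast(C,(165+u[0]/4,140+u[1]/4),z)
P=[f(u,.08) for u in((288,203),(588,118),(678,400),(365,492))]
print(np.round(P,4),np.mean(P,0),[np.linalg.norm(P[i]-P[i-1]) for i in range(4)])
for a,b in((3,0),(2,1)):
  d=P[b]-P[a];print(np.arctan2(d[1],d[0]))
for a,b in((1,0),(2,3)):
  d=P[b]-P[a];print(np.arctan2(d[1],d[0])-np.pi/2)
Q=[f(u,.085) for u in((50,194),(143,205),(120,344),(28,330))];print(np.round(Q,4),np.mean(Q,0),[np.linalg.norm(Q[i]-Q[i-1]) for i in range(4)])
for a,b in((3,0),(2,1)):
  d=Q[b]-Q[a];print(np.arctan2(d[1],d[0]))
print(f((72,257),.135))
# left/right free-edges, top outer strip: estimate z for angle
c=np.mean(P,0);
for n,us in(('L',((228,178),(310,505))),('R',((624,70),(715,390)))):
  for th in(1.5,1.7,1.85):
    z=.08+.1165*np.sin(th);print(n,th,[np.round(f(u,z),3) for u in us])
E
```

```text
[[ 0.6215  0.0835  0.08  ]
 [ 0.6783 -0.1341  0.08  ]
 [ 0.4729 -0.1903  0.08  ]
 [ 0.4143  0.0325  0.08  ]] [ 0.54674237 -0.05213111  0.08      ] [np.float64(0.21345999086982564), np.float64(0.22489818142678997), np.float64(0.21295207953262973), np.float64(0.23038642349946192)]
0.24142967999102538
0.2671676759976087
0.25498230902047325
0.25717045117357973
[[0.6316 0.2527 0.085 ]
 [0.6219 0.1864 0.085 ]
 [0.5227 0.203  0.085 ]
 [0.5344 0.2679 0.085 ]] [0.57763589 0.22751245 0.085     ] [np.float64(0.09837351221259541), np.float64(0.06696572129894343), np.float64(0.10054108949988631), np.float64(0.06591256172289588)]
-0.1550103687662752
-0.16562440631868908
[0.57819405 0.22568836 0.135     ]
L 1.5 [array([0.618, 0.111, 0.196]), array([0.407, 0.062, 0.196])]
L 1.7 [array([0.618, 0.111, 0.196]), array([0.407, 0.062, 0.196])]
L 1.85 [array([0.619, 0.112, 0.192]), array([0.407, 0.062, 0.192])]
R 1.5 [array([ 0.683, -0.148,  0.196]), array([ 0.472, -0.198,  0.196])]
R 1.7 [array([ 0.683, -0.148,  0.196]), array([ 0.473, -0.198,  0.196])]
R 1.85 [array([ 0.684, -0.148,  0.192]), array([ 0.473, -0.198,  0.192])]
```

Call:
drive_tool --steps '[{"rz":-0.16},{"rz":-0.16},{"rz":-0.16},{"rz":-0.16},{"dx":-0.0144,"dy":-0.05},{"dx":-0.0144,"dy":-0.05},{"dx":-0.0144,"dy":-0.05},{"dx":-0.0144,"dy":-0.05},{"dx":-0.0144,"dy":-0.05},{"dx":-0.0144,"dy":-0.05},{"dx":-0.0144,"dy":-0.05},{"dx":-0.0144,"dy":-0.05},{"dx":-0.0144,"dy":-0.05},{"dx":-0.0144,"dy":-0.05},{},{}]' --gripper -1 --force 40

```text
$.steps[0]: bad value
```

Call:
drive_tool --steps '[{"dx":0,"dy":0,"dz":0,"rx":0,"ry":0,"rz":-0.16},{"dx":0,"dy":0,"dz":0,"rx":0,"ry":0,"rz":-0.16},{"dx":0,"dy":0,"dz":0,"rx":0,"ry":0,"rz":-0.16},{"dx":0,"dy":0,"dz":0,"rx":0,"ry":0,"rz":-0.16},{"dx":-0.0144,"dy":-0.05,"dz":0,"rx":0,"ry":0,"rz":0},{"dx":-0.0144,"dy":-0.05,"dz":0,"rx":0,"ry":0,"rz":0},{"dx":-0.0144,"dy":-0.05,"dz":0,"rx":0,"ry":0,"rz":0},{"dx":-0.0144,"dy":-0.05,"dz":0,"rx":0,"ry":0,"rz":0},{"dx":-0.0144,"dy":-0.05,"dz":0,"rx":0,"ry":0,"rz":0},{"dx":-0.0144,"dy":-0.05,"dz":0,"rx":0,"ry":0,"rz":0},{"dx":-0.0144,"dy":-0.05,"dz":0,"rx":0,"ry":0,"rz":0},{"dx":-0.0144,"dy":-0.05,"dz":0,"rx":0,"ry":0,"rz":0},{"dx":-0.0144,"dy":-0.05,"dz":0,"rx":0,"ry":0,"rz":0},{"dx":-0.0144,"dy":-0.05,"dz":0,"rx":0,"ry":0,"rz":0},{"dx":0,"dy":0,"dz":0,"rx":0,"ry":0,"rz":0}]' --gripper -1 --force 40

```text
time_s: 1.98
tool_pos: [0.5009, 0.1297, 0.2307]
eef_rot: [[-0.969, -0.249, -0.001], [-0.249, 0.969, -0.001], [0.001, -0.0, -1.0]]
contact_force: [-0.9, 0.6, -0.5]
gripper_width: -0.001
```

Call:
drive_tool --steps '[{"dx":0,"dy":0,"dz":0.033,"rx":0,"ry":0,"rz":0},{"dx":0,"dy":0,"dz":0.033,"rx":0,"ry":0,"rz":0},{"dx":0,"dy":-0.02,"dz":0,"rx":0,"ry":0,"rz":0},{"dx":0,"dy":-0.02,"dz":0,"rx":0,"ry":0,"rz":0},{"dx":0,"dy":-0.0116,"dz":0,"rx":0,"ry":0,"rz":0},{"dx":0,"dy":-0.0116,"dz":0,"rx":0,"ry":0,"rz":0},{"dx":0,"dy":-0.0125,"dz":0.0033,"rx":0,"ry":0,"rz":0},{"dx":0,"dy":-0.0125,"dz":0.0033,"rx":0,"ry":0,"rz":0},{"dx":0,"dy":-0.011,"dz":0.0067,"rx":0,"ry":0,"rz":0},{"dx":0,"dy":-0.011,"dz":0.0067,"rx":0,"ry":0,"rz":0},{"dx":0,"dy":-0.0084,"dz":0.0098,"rx":0,"ry":0,"rz":0},{"dx":0,"dy":-0.0084,"dz":0.0098,"rx":0,"ry":0,"rz":0},{"dx":0,"dy":-0.0077,"dz":0.0154,"rx":0,"ry":0,"rz":0},{"dx":0,"dy":-0.004,"dz":0.0086,"rx":0,"ry":0,"rz":0}]'

```text
time_s: 3.72
tool_pos: [0.5347, -0.0021, 0.1]
eef_rot: [[-0.967, -0.253, -0.002], [-0.253, 0.967, 0.001], [0.001, 0.001, -1.0]]
contact_force: [0.3, 0.8, 2.4]
gripper_width: -0.0
```

Pressing with ~2.4 N: contact as expected. Go down the rest.

Call:
drive_tool --steps '[{"dx":0,"dy":0,"dz":0.003,"rx":0,"ry":0,"rz":0},{"dx":0,"dy":0,"dz":0.003,"rx":0,"ry":0,"rz":0},{"dx":0,"dy":0,"dz":0.001,"rx":0,"ry":0,"rz":0},{"dx":0,"dy":0,"dz":0,"rx":0,"ry":0,"rz":0}]'

```text
time_s: 4.22
tool_pos: [0.5351, -0.0015, 0.0947]
eef_rot: [[-0.967, -0.254, 0.0], [-0.254, 0.967, 0.0], [-0.0, 0.0, -1.0]]
contact_force: [0.4, 0.4, 0.4]
gripper_width: 0.002
```

Call:
drive_tool --steps '[{"dx":0,"dy":0,"dz":0.002,"rx":0,"ry":0,"rz":0},{"dx":0,"dy":0,"dz":0,"rx":0,"ry":0,"rz":0},{"dx":0,"dy":0,"dz":0,"rx":0,"ry":0,"rz":0}]'

```text
time_s: 4.6
tool_pos: [0.5352, -0.0016, 0.094]
eef_rot: [[-0.967, -0.254, -0.0], [-0.254, 0.967, 0.0], [0.0, 0.0, -1.0]]
contact_force: [-4.1, 0.5, 8.0]
gripper_width: 0.002
```

Call:
drive_tool --steps '[{"dx":0,"dy":0,"dz":-0.05,"rx":0,"ry":0,"rz":0},{"dx":0,"dy":0,"dz":-0.05,"rx":0,"ry":0,"rz":0},{"dx":0,"dy":0,"dz":-0.05,"rx":0,"ry":0,"rz":0},{"dx":0,"dy":-0.049,"dz":0,"rx":0,"ry":0,"rz":0},{"dx":0,"dy":-0.049,"dz":0,"rx":0,"ry":0,"rz":0},{"dx":0,"dy":-0.049,"dz":0,"rx":0,"ry":0,"rz":0},{"dx":0,"dy":-0.049,"dz":0,"rx":0,"ry":0,"rz":0},{"dx":0,"dy":-0.049,"dz":0,"rx":0,"ry":0,"rz":0},{"dx":0,"dy":0,"dz":0,"rx":0,"ry":0,"rz":0}]'

```text
time_s: 5.72
tool_pos: [0.5973, -0.2414, 0.2418]
eef_rot: [[-0.968, -0.25, -0.001], [-0.25, 0.968, 0.0], [0.001, 0.001, -1.0]]
contact_force: [0.1, -0.1, 0.1]
gripper_width: -0.003
```

```bash
python3 - <<'E'
from h import *
import cv2
C=cam('wrist');im=imaging.grab_frame('wrist')[:,:,::-1];T=imaging.grab_frame('top')[:,:,::-1]
a=cv2.resize(T[140:290,165:365],None,fx=2,fy=2)
cv2.imwrite('pics/w1.png',np.vstack([np.hstack([im[:300,:400]]),a]) )
cv2.imwrite('pics/w1full.png',im)
E
```

```text
(no output)
```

View pics/w1.png

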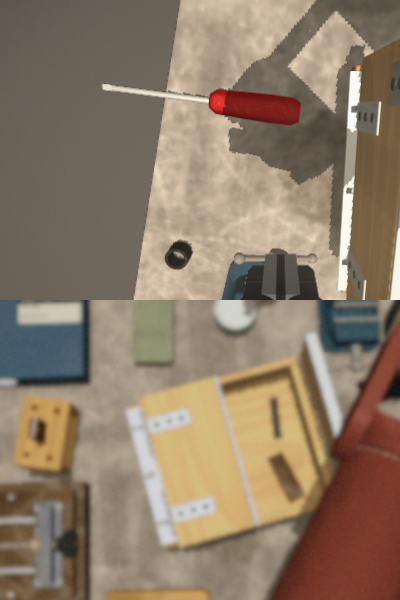

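Call:
drive_tool --steps '[{"dx":0,"dy":0,"dz":0.038,"rx":0,"ry":0,"rz":0},{"dx":0,"dy":0,"dz":0.038,"rx":0,"ry":0,"rz":0},{"dx":0,"dy":0.016,"dz":0,"rx":0,"ry":0,"rz":0},{"dx":0,"dy":0.016,"dz":0,"rx":0,"ry":0,"rz":0},{"dx":0,"dy":0.016,"dz":0,"rx":0,"ry":0,"rz":0},{"dx":0,"dy":0.0116,"dz":0,"rx":0,"ry":0,"rz":0},{"dx":0,"dy":0.0116,"dz":0,"rx":0,"ry":0,"rz":0},{"dx":0,"dy":0.0125,"dz":0.0033,"rx":0,"ry":0,"rz":0},{"dx":0,"dy":0.0125,"dz":0.0033,"rx":0,"ry":0,"rz":0},{"dx":0,"dy":0.011,"dz":0.0067,"rx":0,"ry":0,"rz":0},{"dx":0,"dy":0.011,"dz":0.0067,"rx":0,"ry":0,"rz":0},{"dx":0,"dy":0.0084,"dz":0.0098,"rx":0,"ry":0,"rz":0},{"dx":0,"dy":0.0084,"dz":0.0098,"rx":0,"ry":0,"rz":0},{"dx":0,"dy":0.0077,"dz":0.0154,"rx":0,"ry":0,"rz":0},{"dx":0,"dy":0.004,"dz":0.0086,"rx":0,"ry":0,"rz":0},{"dx":0,"dy":0,"dz":0.004,"rx":0,"ry":0,"rz":0}]'

```text
time_s: 7.82
tool_pos: [0.5591, -0.0962, 0.0976]
eef_rot: [[-0.967, -0.254, -0.003], [-0.254, 0.967, 0.001], [0.002, 0.002, -1.0]]
contact_force: [-0.5, 2.0, 2.4]
gripper_width: 0.002
```

Call:
drive_tool --steps '[{"dx":0,"dy":0,"dz":0.002,"rx":0,"ry":0,"rz":0},{"dx":0,"dy":0,"dz":0.002,"rx":0,"ry":0,"rz":0},{"dx":0,"dy":0,"dz":0.001,"rx":0,"ry":0,"rz":0},{"dx":0,"dy":0,"dz":0,"rx":0,"ry":0,"rz":0},{"dx":0,"dy":0,"dz":0,"rx":0,"ry":0,"rz":0}]'

```text
time_s: 8.45
tool_pos: [0.5602, -0.0971, 0.0941]
eef_rot: [[-0.967, -0.253, 0.0], [-0.253, 0.967, -0.0], [-0.0, -0.0, -1.0]]
contact_force: [-0.4, 0.8, 0.4]
gripper_width: 0.001
```

Call:
drive_tool --steps '[{"dx":0,"dy":0,"dz":0.002,"rx":0,"ry":0,"rz":0},{"dx":0,"dy":0,"dz":0,"rx":0,"ry":0,"rz":0},{"dx":0,"dy":0,"dz":0,"rx":0,"ry":0,"rz":0}]'

```text
time_s: 8.82
tool_pos: [0.5603, -0.0971, 0.0939]
eef_rot: [[-0.967, -0.254, -0.0], [-0.254, 0.967, -0.0], [0.0, -0.0, -1.0]]
contact_force: [-5.3, 0.5, 8.8]
gripper_width: 0.001
```

Call:
drive_tool --steps '[{"dx":0,"dy":0,"dz":-0.04,"rx":0,"ry":0,"rz":0},{"dx":0,"dy":0.025,"dz":-0.05,"rx":0,"ry":0,"rz":0},{"dx":0,"dy":0.022,"dz":-0.03,"rx":0,"ry":0,"rz":0},{"dx":0,"dy":0,"dz":0,"rx":0,"ry":0,"rz":0},{"dx":0,"dy":0,"dz":0,"rx":0,"ry":0,"rz":0}]'

```text
time_s: 9.45
tool_pos: [0.5476, -0.0517, 0.2107]
eef_rot: [[-0.967, -0.253, -0.002], [-0.253, 0.967, -0.0], [0.002, 0.0, -1.0]]
contact_force: [-0.3, -0.7, -0.2]
gripper_width: 0.001
```

```bash
python3 - <<'E'
from h import *
import cv2,pickle
C=cam('wrist');im=imaging.grab_frame('wrist')[:,:,::-1]
cv2.imwrite('pics/w2.png',im);pickle.dump(C,open('C2.pkl','wb'));print(monitor.sense()['tool_pos'])
E
```

```text
[ 0.54733561 -0.05181264  0.21002769]
```

View pics/w2.png

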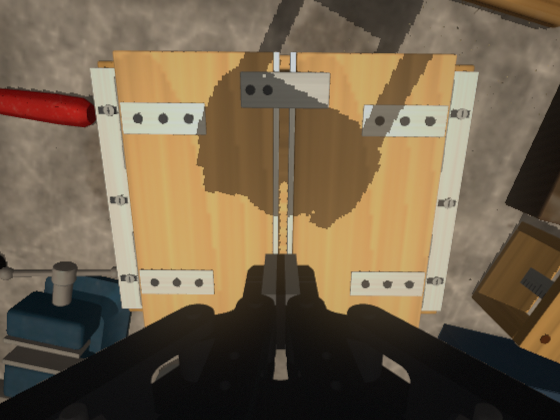

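```bash
python3 - <<'E'
from h import *
import cv2,pickle
C=pickle.load(open('C2.pkl','rb'));im=cv2.imread('pics/w2.png')
S=(im[:,:,2].astype(int)-im[:,:,0])
for r in (64,130,160,190,225,240):
    print(r,S[r-1:r+2,268:302].mean(0).astype(int), im[r-1:r+2,268:302,1].mean(0).astype(int))
# chest pose: board outer corners near end at top z=.094
for u in((274.5,130),(279.5,130),(289,130),(295,130),(279.5,225),(289,225),(284.5,56),(115,53),(454,54)):
    X=cast(C,u,.094);print(u,np.round(X,4))
E
```

```text
64 [ 80  98  99  99  98  35   0  -5  -6  -9  -4  40  83 110 110 111 111 111
 110 110 104  65   1  -9  -6  -6 -10 -11  56  91 100  98  99 100] [122 158 156 155 137 133 206 206 206 206 195 142 115 153 153 153 153 153
 155 155 146 106 129 206 206 206 206 185  91 126 139 137 137 140]
130 [65 65 65 63 56 29 17 16 18 17 21 50 61 60 61 61 61 61 61 61 50 14 17 17
 17 19 22 46 52 53 55 56 57 58] [ 90  90  91  89  81  82 114 112 113 116 108  73  85  86  86  86  86  86
  86  86  83  85 112 113 114 118 113  66  73  76  77  79  81  83]
160 [64 65 65 64 54 24 17 17 17 18 27 63 63 63 64 63 62 62 63 58 31 18 18 18
 18 20 38 52 55 55 57 59 60 61] [ 91  91  92  90  82  79 111 110 111 114 112  88  88  88  88  88  88  89
  88  86  86 109 109 110 113 106  66  73  78  79  81  82  84  85]
190 [ 64  66  67  65  58  27  20  19  19  22  44  80  89 104 104 104 104 103
  97  59  18  20  20  20  21  30  52  58  58  59  60  61  62  63] [ 91  92  93  93  87  85 108 108 109 108 104 121 139 165 165 165 165 165
 153  97  87 110 109 110 106  85  74  81  82  83  85  86  88  88]
225 [105 103 102 102  83  29  22  22  19 
[... 157 characters left out ...]
1 161 162 162 161
 149 132 204 203 202 201 178 120 143 149 151 155 158 161 163 163]
240 [106 104 103 103  81  25  24  25  24  24  58  87 103 108 108 108 108 108
  96  23  19  24  25  24  42  93 106 106 108 110 108 106 105 104] [165 166 166 162 146 164 201 201 201 185 103 125 149 159 159 158 159 159
 145 127 202 201 200 189 135 133 149 151 153 156 159 162 163 165]
(274.5, 130) [ 0.4974 -0.0695  0.094 ]
(279.5, 130) [ 0.4965 -0.066   0.094 ]
(289, 130) [ 0.4948 -0.0594  0.094 ]
(295, 130) [ 0.4937 -0.0552  0.094 ]
(279.5, 225) [ 0.5669 -0.0477  0.094 ]
(289, 225) [ 0.565  -0.0405  0.094 ]
(284.5, 56) [ 0.4478 -0.0752  0.094 ]
(115, 53) [ 0.4752 -0.1873  0.094 ]
(454, 54) [0.4174 0.0362 0.094 ]
```

Call:
drive_tool --steps '[{"dx":-0.02,"dy":0.0524,"dz":-0.01,"rx":0,"ry":0,"rz":0},{"dx":-0.02,"dy":0.0524,"dz":0,"rx":0,"ry":0,"rz":0},{"dx":-0.02,"dy":0.0524,"dz":0,"rx":0,"ry":0,"rz":0},{"dx":-0.02,"dy":0.0524,"dz":0,"rx":0,"ry":0,"rz":0},{"dx":-0.02,"dy":0.0524,"dz":0,"rx":0,"ry":0,"rz":0},{"dx":0,"dy":0,"dz":0,"rx":0,"ry":0,"rz":0.138},{"dx":0,"dy":0,"dz":0,"rx":0,"ry":0,"rz":0.138},{"dx":0,"dy":0,"dz":0,"rx":0,"ry":0,"rz":0.138},{"dx":0,"dy":0,"dz":0,"rx":0,"ry":0,"rz":0},{"dx":0,"dy":0,"dz":0,"rx":0,"ry":0,"rz":0}]' --gripper 1

```text
time_s: 10.75
tool_pos: [0.5783, 0.2268, 0.2207]
eef_rot: [[-0.988, 0.156, -0.002], [0.156, 0.988, -0.001], [0.002, -0.001, -1.0]]
contact_force: [-0.1, 1.1, 0.4]
gripper_width: 1.001
```

```bash
python3 - <<'E'
from h import *
import cv2,pickle
C=pickle.load(open('C2.pkl','rb'))
m=[cast(C,u,.094) for u in((284.25,64),(283.6,130),(282.5,225),(282.3,240))];print(np.round(m,4))
d=m[3]-m[0];print(np.arctan2(d[1],d[0]))
C=cam('wrist');im=imaging.grab_frame('wrist')[:,:,::-1]
cv2.imwrite('pics/w3.png',im);pickle.dump(C,open('C3.pkl','wb'));s=monitor.sense();print(s['tool_pos'],s['eef_rot'])
E
```

```text
[[ 0.4528 -0.0741  0.094 ]
 [ 0.4958 -0.0632  0.094 ]
 [ 0.5663 -0.0454  0.094 ]
 [ 0.5785 -0.0424  0.094 ]]
0.24689376653999487
[0.57838004 0.22689918 0.22113215] [[-9.87733178e-01  1.56144858e-01 -1.39735551e-03]
 [ 1.56145602e-01  9.87733951e-01 -4.39258503e-04]
 [ 1.31162752e-03 -6.52061114e-04 -9.99998927e-01]]
```

View pics/w3.png

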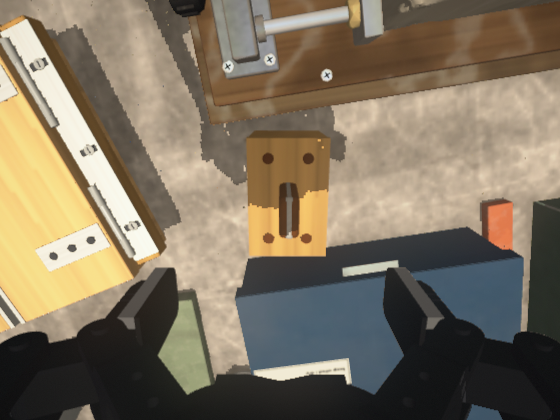

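```bash
python3 - <<'E'
from h import *
import cv2,pickle
C=pickle.load(open('C3.pkl','rb'))
S=[cast(C,u,.085) for u in((267.5,158),(308,158),(268,238),(306,238.5))];print(np.round(S,4),np.mean(S,0))
for a,b in((0,2),(1,3)):
  d=S[b]-S[a];print(np.arctan2(d[1],d[0]))
c=np.mean(S,0)
print('proj handle top',[proj(C,(c[0]+sx*.015,c[1]+sy*.007,.135)) for sx in(-1,1) for sy in(-1,1)],proj(C,(c[0],c[1],.135)))
im=cv2.imread('pics/w3.png')[120:270,230:345]
cv2.imwrite('pics/w3c.png',cv2.resize(im,None,fx=4,fy=4,interpolation=cv2.INTER_CUBIC))
E
```

```text
[[0.5471 0.2215 0.085 ]
 [0.5521 0.2532 0.085 ]
 [0.6142 0.2106 0.085 ]
 [0.6197 0.2424 0.085 ]] [0.58326767 0.23191584 0.085     ]
-0.1613018993668625
-0.15935710246482346
proj handle top [array([275.18334016, 199.34944057]), array([295.7622764 , 196.19894885]), array([282.09116621, 240.35659658]), array([301.9733363 , 237.42027887])] [288.79725277 218.69595571]
```

View pics/w3c.png

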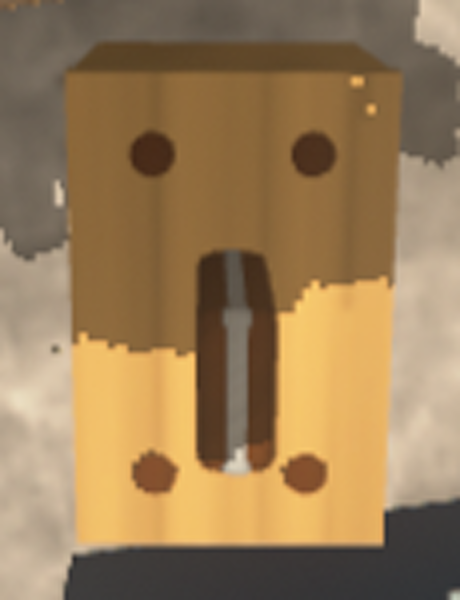

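Call:
drive_tool --steps '[{"dx":-0.0042,"dy":0.006,"dz":0,"rx":0,"ry":0,"rz":0},{"dx":0,"dy":0,"dz":0.035,"rx":0,"ry":0,"rz":0},{"dx":0,"dy":0,"dz":0.035,"rx":0,"ry":0,"rz":0},{"dx":0,"dy":0,"dz":0.03,"rx":0,"ry":0,"rz":0},{"dx":0,"dy":0,"dz":0.025,"rx":0,"ry":0,"rz":0},{"dx":0,"dy":0,"dz":0,"rx":0,"ry":0,"rz":0}]'

```text
time_s: 11.55
tool_pos: [0.582, 0.2323, 0.0943]
eef_rot: [[-0.988, 0.157, -0.005], [0.157, 0.988, -0.001], [0.005, -0.002, -1.0]]
contact_force: [0.7, -0.6, 1.1]
gripper_width: 0.996
```

Call:
drive_tool --steps '[{"dx":0,"dy":0,"dz":0,"rx":0,"ry":0,"rz":0},{"dx":0,"dy":0,"dz":0,"rx":0,"ry":0,"rz":0},{"dx":0,"dy":0,"dz":0,"rx":0,"ry":0,"rz":0},{"dx":0,"dy":0,"dz":0,"rx":0,"ry":0,"rz":0},{"dx":0,"dy":0,"dz":0,"rx":0,"ry":0,"rz":0},{"dx":0,"dy":0,"dz":0,"rx":0,"ry":0,"rz":0},{"dx":0,"dy":0,"dz":0,"rx":0,"ry":0,"rz":0},{"dx":0,"dy":0,"dz":0,"rx":0,"ry":0,"rz":0}]' --gripper -1 --force 40

```text
time_s: 12.55
tool_pos: [0.584, 0.2326, 0.0978]
eef_rot: [[-0.988, 0.157, 0.001], [0.157, 0.988, 0.0], [-0.001, 0.0, -1.0]]
contact_force: [-1.7, -1.1, 5.5]
gripper_width: 0.16
```

Call:
drive_tool --steps '[{"dx":0,"dy":0,"dz":-0.01,"rx":0,"ry":0,"rz":0},{"dx":0,"dy":0,"dz":-0.02,"rx":0,"ry":0,"rz":0},{"dx":0,"dy":0,"dz":-0.03,"rx":0,"ry":0,"rz":0},{"dx":0,"dy":0,"dz":-0.03,"rx":0,"ry":0,"rz":0},{"dx":0,"dy":0,"dz":-0.03,"rx":0,"ry":0,"rz":0},{"dx":0,"dy":0,"dz":-0.02,"rx":0,"ry":0,"rz":0},{"dx":0,"dy":0,"dz":0,"rx":0,"ry":0,"rz":0},{"dx":0,"dy":0,"dz":0,"rx":0,"ry":0,"rz":0}]'

```text
time_s: 13.55
tool_pos: [0.5828, 0.2325, 0.2356]
eef_rot: [[-0.988, 0.157, -0.002], [0.157, 0.988, -0.001], [0.002, -0.001, -1.0]]
contact_force: [-0.1, -0.3, -2.8]
gripper_width: 0.157
```

Call:
drive_tool --steps '[{"dx":-0.0024,"dy":-0.0471,"dz":0,"rx":0,"ry":0,"rz":0},{"dx":-0.0024,"dy":-0.0471,"dz":0,"rx":0,"ry":0,"rz":0},{"dx":-0.0024,"dy":-0.0471,"dz":0,"rx":0,"ry":0,"rz":0},{"dx":-0.0024,"dy":-0.0471,"dz":0,"rx":0,"ry":0,"rz":0},{"dx":-0.0024,"dy":-0.0471,"dz":0,"rx":0,"ry":0,"rz":0},{"dx":-0.0024,"dy":-0.0471,"dz":0,"rx":0,"ry":0,"rz":0},{"dx":0,"dy":0,"dz":0,"rx":0,"ry":0,"rz":-0.136},{"dx":0,"dy":0,"dz":0,"rx":0,"ry":0,"rz":-0.136},{"dx":0,"dy":0,"dz":0,"rx":0,"ry":0,"rz":-0.136},{"dx":0,"dy":0,"dz":0.02,"rx":0,"ry":0,"rz":0},{"dx":0,"dy":0,"dz":0.02,"rx":0,"ry":0,"rz":0},{"dx":0,"dy":0,"dz":0,"rx":0,"ry":0,"rz":0},{"dx":0,"dy":0,"dz":0,"rx":0,"ry":0,"rz":0}]'

```text
time_s: 15.18
tool_pos: [0.5533, -0.0487, 0.1966]
eef_rot: [[-0.969, -0.247, -0.001], [-0.247, 0.969, 0.0], [0.001, 0.0, -1.0]]
contact_force: [0.3, -0.5, -0.9]
gripper_width: 0.158
```

```bash
python3 - <<'E'
from h import *
import cv2,pickle
C=cam('wrist');im=imaging.grab_frame('wrist')[:,:,::-1]
cv2.imwrite('pics/w4.png',im);pickle.dump(C,open('C4.pkl','wb'));s=monitor.sense();print(s['tool_pos'],s['eef_rot'],s['contact_force'])
cv2.imwrite('pics/w4c.png',cv2.resize(im[90:270,180:380],None,fx=3,fy=3,interpolation=cv2.INTER_CUBIC))
E
```

```text
[ 0.5536863  -0.04879608  0.19745206] [[-9.68936550e-01 -2.47308731e-01  5.94519667e-04]
 [-2.47308851e-01  9.68936692e-01 -1.36492485e-04]
 [-5.42296136e-04 -2.79282533e-04 -9.99999814e-01]] [-0.38977099 -0.13062278 -2.21955822]
```

View pics/w4c.png

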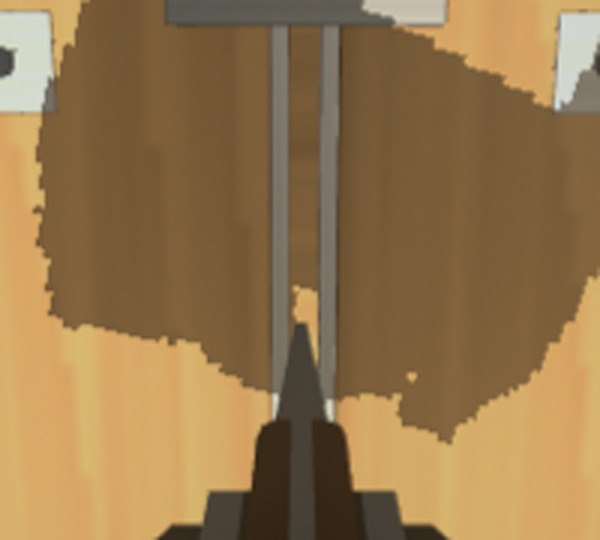

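```bash
python3 - <<'E'
from h import *
import cv2,pickle
C=pickle.load(open('C4.pkl','rb'));im=cv2.imread('pics/w4.png').astype(int)
for r in (110,130,150,170,180,195,202,208):
    g=(im[r-1:r+2,268:296,2]-im[r-1:r+2,268:296,0]).mean(0).astype(int);print(r,g)
for u in((280.3,195),(281.3,195)):print(cast(C,u,.094),cast(C,u,.11))
# tip guess
t=monitor.sense()['tool_pos'];print(proj(C,(t[0],t[1],t[2]-.0875)), proj(C,np.array([t[0],t[1],t[2]-.0875])-.01*np.array([.969,.247,0])))
E
```

```text
110 [66 53 19 16 16 16 18 20 42 60 59 60 60 60 60 60 60 60 49 15 17 17 17 17
 18 36 52 56]
130 [66 57 24 17 16 17 18 22 42 61 61 60 61 61 61 61 61 57 38 18 17 17 18 19
 22 46 53 56]
150 [66 56 23 17 17 18 18 22 45 64 63 64 63 64 63 64 64 61 38 17 18 18 18 19
 27 50 55 57]
170 [67 59 32 18 17 18 19 23 48 67 68 68 67 68 67 68 68 62 31 19 18 18 19 20
 34 54 59 59]
180 [67 60 33 19 19 19 19 23 46 65 65 65 65 66 66 65 65 59 33 20 19 20 19 22
 41 54 59 59]
195 [ 67  60  33  20  20  20  20  23  46  71  96 113 113 113 113 113 113 100
  25  20  20  21  21  23  45  56  59  59]
202 [ 67  61  33  20  20  20  20  24  43  39  15  16  16  16  31  71 104  92
  27  20  20  20  21  24  49  57  60  61]
208 [68 61 39 20 21 21 21 20 19 16 16 16 16 17 17 23 63 94 32 21 21 21 22 27
 51 57 59 60]
[ 0.54544644 -0.05103359  0.094     ] [ 0.54141175 -0.0520734   0.11      ]
[ 0.54526891 -0.05033523  0.094     ] [ 0.54124582 -0.05142068  0.11      ]
[280.5183554  212.96719334] [280.51461447 198.85630662]
```

Call:
drive_tool --steps '[{"dx":0,"dy":0.0005,"dz":0.005,"rx":0,"ry":0,"rz":0},{"dx":0,"dy":0,"dz":0.01,"rx":0,"ry":0,"rz":0},{"dx":0,"dy":0,"dz":0.005,"rx":0,"ry":0,"rz":0},{"dx":0,"dy":0,"dz":0,"rx":0,"ry":0,"rz":0}]'

```text
time_s: 15.72
tool_pos: [0.5528, -0.0482, 0.1761]
eef_rot: [[-0.969, -0.248, -0.002], [-0.248, 0.969, 0.0], [0.001, 0.001, -1.0]]
contact_force: [0.7, -0.5, -1.6]
gripper_width: 0.163
```

Call:
drive_tool --steps '[{"dx":0,"dy":0,"dz":0.005,"rx":0,"ry":0,"rz":0},{"dx":0,"dy":0,"dz":0.005,"rx":0,"ry":0,"rz":0},{"dx":0,"dy":0,"dz":0.005,"rx":0,"ry":0,"rz":0},{"dx":0,"dy":0,"dz":0,"rx":0,"ry":0,"rz":0},{"dx":0,"dy":0,"dz":0,"rx":0,"ry":0,"rz":0}]'

```text
time_s: 16.35
tool_pos: [0.5534, -0.0483, 0.1622]
eef_rot: [[-0.969, -0.248, 0.0], [-0.248, 0.969, -0.0], [-0.0, -0.0, -1.0]]
contact_force: [-1.0, 0.4, -2.4]
gripper_width: 0.155
```

Call:
drive_tool --steps '[{"dx":0,"dy":0,"dz":0.004,"rx":0,"ry":0,"rz":0},{"dx":0,"dy":0,"dz":0.004,"rx":0,"ry":0,"rz":0},{"dx":0,"dy":0,"dz":0.004,"rx":0,"ry":0,"rz":0},{"dx":0,"dy":0,"dz":0,"rx":0,"ry":0,"rz":0},{"dx":0,"dy":0,"dz":0,"rx":0,"ry":0,"rz":0}]'

```text
time_s: 16.98
tool_pos: [0.5533, -0.0483, 0.1501]
eef_rot: [[-0.969, -0.248, 0.0], [-0.248, 0.969, -0.0], [-0.0, -0.0, -1.0]]
contact_force: [-0.7, -0.2, -2.0]
gripper_width: 0.157
```

```bash
cat > f.py <<'E'
from h import *
s=monitor.sense();R=np.array(s['eef_rot']);print(s['time_s'],np.round(s['tool_pos'],4),'tool F',np.round(R.T@s['contact_force'],2),'tool M',np.round(R.T@s['moment'],3),np.round(R[:,2],4))
E
python3 f.py
```

```text
16.975 [ 0.5533 -0.0483  0.1501] tool F [ 0.69 -0.04  2.04] tool M [ 0.009 -0.046  0.018] [ 1.e-04 -0.e+00 -1.e+00]
```

Still free (tip ~31 mm in). Continue in smaller steps.

Call:
drive_tool --steps '[{"dx":0,"dy":0,"dz":0.002,"rx":0,"ry":0,"rz":0},{"dx":0,"dy":0,"dz":0.002,"rx":0,"ry":0,"rz":0},{"dx":0,"dy":0,"dz":0.002,"rx":0,"ry":0,"rz":0},{"dx":0,"dy":0,"dz":0,"rx":0,"ry":0,"rz":0},{"dx":0,"dy":0,"dz":0,"rx":0,"ry":0,"rz":0}]'

```text
time_s: 17.6
tool_pos: [0.5533, -0.0483, 0.1441]
eef_rot: [[-0.969, -0.248, 0.0], [-0.248, 0.969, 0.0], [-0.0, 0.0, -1.0]]
contact_force: [0.2, -1.1, -2.7]
gripper_width: 0.164
```

```bash
python3 f.py
```

```text
17.6 [ 0.5533 -0.0483  0.1441] tool F [ 0.1  -1.11  2.65] tool M [-0.032 -0.008 -0.025] [ 0.  0. -1.]
```

Call:
drive_tool --steps '[{"dx":0,"dy":0,"dz":0.001,"rx":0,"ry":0,"rz":0},{"dx":0,"dy":0,"dz":0.001,"rx":0,"ry":0,"rz":0},{"dx":0,"dy":0,"dz":0.001,"rx":0,"ry":0,"rz":0},{"dx":0,"dy":0,"dz":0,"rx":0,"ry":0,"rz":0},{"dx":0,"dy":0,"dz":0,"rx":0,"ry":0,"rz":0}]'

```text
time_s: 18.23
tool_pos: [0.5533, -0.0483, 0.1411]
eef_rot: [[-0.969, -0.248, 0.0], [-0.248, 0.969, -0.0], [-0.0, -0.0, -1.0]]
contact_force: [0.8, -0.4, -2.0]
gripper_width: 0.158
```

```bash
python3 f.py
```

```text
18.225 [ 0.5533 -0.0483  0.1411] tool F [-0.64 -0.59  2.03] tool M [-0.076  0.001 -0.021] [ 0. -0. -1.]
```

Call:
drive_tool --steps '[{"dx":0,"dy":0,"dz":0.001,"rx":0,"ry":0,"rz":0},{"dx":0,"dy":0,"dz":0.001,"rx":0,"ry":0,"rz":0},{"dx":0,"dy":0,"dz":0,"rx":0,"ry":0,"rz":0},{"dx":0,"dy":0,"dz":0,"rx":0,"ry":0,"rz":0}]'

```text
time_s: 18.73
tool_pos: [0.5533, -0.0483, 0.1391]
eef_rot: [[-0.969, -0.248, -0.0], [-0.248, 0.969, -0.0], [0.0, -0.0, -1.0]]
contact_force: [-0.1, 0.1, -1.6]
gripper_width: 0.158
```

```bash
python3 f.py
```

```text
18.725 [ 0.5533 -0.0483  0.1391] tool F [0.09 0.15 1.57] tool M [-0.007 -0.035 -0.039] [-0. -0. -1.]
```

Call:
drive_tool --steps '[{"dx":0,"dy":0,"dz":0.001,"rx":0,"ry":0,"rz":0},{"dx":0,"dy":0,"dz":0.001,"rx":0,"ry":0,"rz":0},{"dx":0,"dy":0,"dz":0,"rx":0,"ry":0,"rz":0},{"dx":0,"dy":0,"dz":0,"rx":0,"ry":0,"rz":0}]'

```text
time_s: 19.23
tool_pos: [0.5533, -0.0483, 0.1371]
eef_rot: [[-0.969, -0.248, -0.0], [-0.248, 0.969, -0.0], [0.0, -0.0, -1.0]]
contact_force: [-0.4, -0.8, -1.6]
gripper_width: 0.158
```

```bash
python3 f.py
```

```text
19.225 [ 0.5533 -0.0483  0.1371] tool F [ 0.64 -0.7   1.65] tool M [-0.035  0.009 -0.002] [-0. -0. -1.]
```

Call:
drive_tool --steps '[{"dx":0,"dy":0,"dz":0.001,"rx":0,"ry":0,"rz":0},{"dx":0,"dy":0,"dz":0.001,"rx":0,"ry":0,"rz":0},{"dx":0,"dy":0,"dz":0,"rx":0,"ry":0,"rz":0},{"dx":0,"dy":0,"dz":0,"rx":0,"ry":0,"rz":0}]'

```text
time_s: 19.73
tool_pos: [0.5533, -0.0483, 0.1351]
eef_rot: [[-0.969, -0.248, -0.0], [-0.248, 0.969, 0.0], [0.0, 0.0, -1.0]]
contact_force: [0.4, -0.4, -3.1]
gripper_width: 0.16
```

```bash
python3 f.py
```

```text
19.725 [ 0.5533 -0.0483  0.1351] tool F [-0.24 -0.47  3.06] tool M [-0.017  0.003  0.018] [-1.e-04  0.e+00 -1.e+00]
```

Call:
drive_tool --steps '[{"dx":0,"dy":0,"dz":0.001,"rx":0,"ry":0,"rz":0},{"dx":0,"dy":0,"dz":0.001,"rx":0,"ry":0,"rz":0},{"dx":0,"dy":0,"dz":0,"rx":0,"ry":0,"rz":0},{"dx":0,"dy":0,"dz":0,"rx":0,"ry":0,"rz":0}]'

```text
time_s: 20.23
tool_pos: [0.5532, -0.0482, 0.133]
eef_rot: [[-0.969, -0.248, -0.0], [-0.248, 0.969, 0.0], [0.0, 0.0, -1.0]]
contact_force: [-0.5, 1.6, -3.2]
gripper_width: 0.158
```

```bash
python3 f.py
```

```text
20.225 [ 0.5532 -0.0482  0.133 ] tool F [0.13 1.67 3.16] tool M [-0.12  -0.006  0.003] [-2.e-04  1.e-04 -1.e+00]
```

Call:
drive_tool --steps '[{"dx":0,"dy":0.0003,"dz":0.001,"rx":0,"ry":0,"rz":0},{"dx":0,"dy":0,"dz":0.0005,"rx":0,"ry":0,"rz":0},{"dx":0,"dy":0,"dz":0,"rx":0,"ry":0,"rz":0},{"dx":0,"dy":0,"dz":0,"rx":0,"ry":0,"rz":0}]'

```text
time_s: 20.72
tool_pos: [0.5533, -0.0481, 0.1317]
eef_rot: [[-0.969, -0.248, 0.0], [-0.248, 0.969, -0.0], [-0.0, -0.0, -1.0]]
contact_force: [0.2, -1.0, -0.8]
gripper_width: 0.163
```

```bash
python3 f.py
```

```text
20.725 [ 0.5533 -0.0481  0.1317] tool F [ 0.03 -1.01  0.77] tool M [ 0.06  -0.042  0.057] [ 3.e-04 -2.e-04 -1.e+00]
```

Call:
drive_tool --steps '[{"dx":0,"dy":0,"dz":0.0005,"rx":0,"ry":0,"rz":0},{"dx":0,"dy":0,"dz":0.0005,"rx":0,"ry":0,"rz":0},{"dx":0,"dy":0,"dz":0,"rx":0,"ry":0,"rz":0},{"dx":0,"dy":0,"dz":0,"rx":0,"ry":0,"rz":0}]'

```text
time_s: 21.22
tool_pos: [0.5534, -0.0481, 0.1309]
eef_rot: [[-0.969, -0.248, 0.001], [-0.248, 0.969, -0.0], [-0.0, -0.0, -1.0]]
contact_force: [-0.3, -0.2, -0.4]
gripper_width: 0.159
```

```bash
python3 f.py
```

```text
21.225 [ 0.5534 -0.0481  0.1309] tool F [ 0.38 -0.13  0.44] tool M [ 0.049  0.072 -0.029] [ 5.e-04 -2.e-04 -1.e+00]
```

Call:
drive_tool --steps '[{"dx":0,"dy":0,"dz":0.0005,"rx":0,"ry":0,"rz":0},{"dx":0,"dy":0,"dz":0.0005,"rx":0,"ry":0,"rz":0},{"dx":0,"dy":0,"dz":0,"rx":0,"ry":0,"rz":0},{"dx":0,"dy":0,"dz":0,"rx":0,"ry":0,"rz":0}]'

```text
time_s: 21.72
tool_pos: [0.5535, -0.048, 0.1301]
eef_rot: [[-0.969, -0.248, 0.001], [-0.248, 0.969, -0.0], [-0.001, -0.0, -1.0]]
contact_force: [-0.8, -0.8, 4.6]
gripper_width: 0.157
```

```bash
python3 f.py
```

```text
21.725 [ 0.5535 -0.048   0.1301] tool F [ 1.01 -0.56 -4.58] tool M [0.02  0.123 0.037] [ 8.e-04 -2.e-04 -1.e+00]
```

Call:
drive_tool --steps '[{"dx":0,"dy":0,"dz":0,"rx":0,"ry":0,"rz":0},{"dx":0,"dy":0,"dz":0,"rx":0,"ry":0,"rz":0},{"dx":0,"dy":0,"dz":0,"rx":0,"ry":0,"rz":0},{"dx":0,"dy":0,"dz":0,"rx":0,"ry":0,"rz":0}]'

```text
time_s: 22.22
tool_pos: [0.5535, -0.0481, 0.1299]
eef_rot: [[-0.969, -0.248, 0.001], [-0.248, 0.969, -0.0], [-0.001, -0.0, -1.0]]
contact_force: [0.5, -0.9, 4.8]
gripper_width: 0.157
```

```bash
python3 f.py; python3 - <<'E'
from h import *
import cv2
im=imaging.grab_frame('wrist')[:,:,::-1];sc=imaging.grab_frame('scene')[:,:,::-1]
a=cv2.resize(im[60:260,160:400],None,fx=2.5,fy=2.5);b=cv2.resize(sc[130:280,170:410],None,fx=2.5,fy=2.5)[:250]
cv2.imwrite('pics/w5.png',cv2.resize(np.vstack([a,b]),None,fx=.75,fy=.75))
E
python3 f.py
```

```text
22.225 [ 0.5535 -0.0481  0.1299] tool F [-0.26 -0.96 -4.81] tool M [ 0.12  -0.047 -0.017] [ 8.e-04 -2.e-04 -1.e+00]
22.325 [ 0.5535 -0.0481  0.1299] tool F [-0.17  0.06 -5.05] tool M [ 0.116 -0.086  0.004] [ 8.e-04 -2.e-04 -1.e+00]
```

View pics/w5.png

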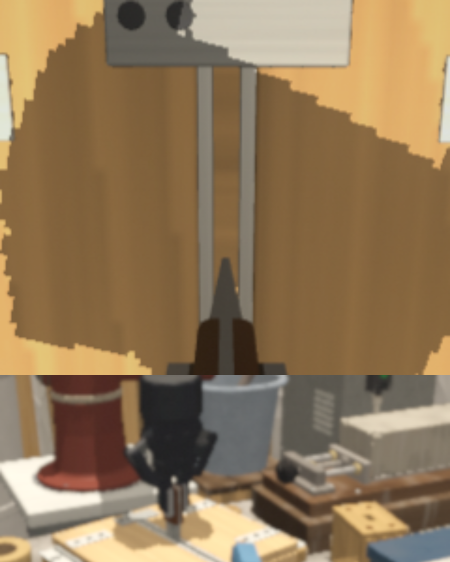

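```bash
python3 -c "
from rig import close_job
print(close_job())"
```

```text
the job is handed in; nothing more can be done
None
```

I shut the left leaf, then the right, took the taper gauge from its rack and slid it into the seam about mid-length, well clear of the keeper. I handed the job in at about 22 s, still holding the gauge. No verdict was reported, so the points below are my own last checks.

- **Push:** the gauge pushes down with about 7 N, steady over the last half second. The net sideways force is under 1 N, so I take it the blade bears on both leaf edges. I could not measure the force on each edge separately.
- **Depth and alignment:** the tip is about 51 mm below the leaf tops. The handle underside is clear of the leaves by about 24 mm, and the gripper is upright to about 0.001 rad and in line with the seam to about 0.01 rad.
- **Pictures:** the last ones show both leaves flat and the blade in the gap. I steered clear of the bystanders and of the hinge rail but did not measure either at the end. No side force I read while the gauge was in the seam was more than about 2 N.

Two readings disagreed:

- **Camera offset:** the top camera read about 5 mm off the wrist camera. I followed the wrist camera, and the grasp and fit bore it out.
- **Seam width:** the picture gave about 6.9 mm, while the gauge depth implies about 7.6 mm, assuming it did not slip in the fingers.

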